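# Set a timber block up against a flip stop

## Robot

A 6-joint arm with a two-finger parallel gripper is mounted at the origin on a cart in front of the work surface, level with it; the furniture and walls round the work are solid. World frame = base frame: x ahead of the robot, y to its left, z up, the work surface at z = 0. Lengths are in mm, angles in rad, forces in N, time in s.
With the tool pointing down it reaches from about 300 to 775 mm from the base axis. Payload 14.6 kg.
Tool frame: the origin (TCP) lies at the very end of the fingers, on their centre line; the grasp point (between the pads) lies 19 mm behind it; z points along the fingers, y is the line along which they close (so a half turn about z gives the same grasp; the last joint's range is limited). The gripper opens to 94 mm and grips with 3 to 60 N. Pads are 16 mm wide; open, the fingers measure 119 mm over their backs; the gripper's body (75 mm by 177 mm) begins 78 mm behind the grasp point.
Start: joints at [-1.17, 0.3, 1.521, -0, 1.321, -0.067], TCP at [248, -490.902, 166.046] pointing down, gripper open.
Joint ranges: [-3.03, 3.03], [-0.79, 2.21], [0.23, 2.52], [-1.04, 4.18], [0, 3.07], [-2.55, 2.55]. Speed limits (rad/s): [2.22, 2.22, 2.57, 3.14, 3.14, 3.14].

## Interface

Orientations are given as [roll, pitch, yaw] about the fixed x, y, z axes, in that order (R = Rz(yaw) Ry(pitch) Rx(roll)).
In Python, from cell import manip gives the robot as it stands.
- The arm moves only by the tool servo_tool, never from a script. Its argument "motion" is a list that holds one entry, the list of rows, each a list of 7 numbers: the shift along the world's x, y, z as a fraction of full scale, then the turn, a rotation vector about the world's x, y, z as a fraction of full scale, then the closure, from 0 (fully open) to 1 (shut). In form: [[[x, y, z, rx, ry, rz, gripper], ...]]. A call has 1 to 10 rows; each row is the pose to reach, as a shift and turn from the pose commanded when the call began, turning the shorter way round; what a row does not reach only later rows make up. Full scale, the value 1, is 0.5 m for a shift and pi rad for a turn. A row lasts 1/10 s, in which the tool goes at most 50 mm and 8.59 degrees, less where a joint would pass 70% of its speed; a pose out of reach is approached as far as the arm can. A call with a number of a shift or a turn outside -1 to 1 is refused whole. A call with a gripper value outside its range is refused whole. The fingers move at their own pace and stop on an object; "newtons" is the grip in N (left out, the last holds). Time passes only in rows, so rows that repeat a pose let the fingers close. It gives the time, the measured TCP pose, the force, the opening and the grip force at its end, in the units of the state.
- manip.read_state(): the state, without advancing time (a new reading comes with each control period).
- manip.camera(name): name is "scene" or "top"; returns a dict with "frame" (400x640x3 uint8, red, green, blue), "range_z" (400x640 float32, mm along the optical axis (not along the pixel's ray), 0 where there is no reading), "vfov" (degrees; the focal length in pixels is half the picture's height over the tangent of half this angle, whatever the lens; pixels are square), "cx", "cy" (the principal point, pixels), "k1" (the pictures are not rectified: a ray, as slopes to the right and down, at radius r is drawn at 1 + k1 r^2 times it, then the intrinsics apply), "cam_to_world" (4x4, takes a point from camera to world coordinates). Camera axes: x right, y down, z forward; pixel columns grow to the right and rows downward; lengths in mm; the calibration is good to about 2 mm. A picture is of the moment at which its call begins.
- manip.sign_off(): hands the job in; it is judged then, once.
The state is a dict: "clock": time; "joints": joint angles; "qd": joint speeds; "effort": joint torques, N m; "eef_pos": TCP position; "eef_rot": TCP orientation; "wrist_force": force on the tool from outside, world axes, zero at the start; "moment": the same for the moment, N m; "finger_gap": finger opening in mm; "finger_force": force on a finger pad.
Only numpy, scipy, OpenCV 4.12 (cv2) and the standard library are available. Lean on these libraries where they do the work, as an engineer would, in place of code of your own. Each camera call takes 0.05 s, during which the arm holds its last target. There are 200 camera calls.

## Task

Make the timber block ready at the stop fence, only by pushing: flip the red stop arm over so that it hangs down in front of the fence, tip the standing block over so that it lies lengthwise along the fence, and push it until its side is flat against the fence and its end is up against the stop arm. Do not pinch or lift the block, and leave the try square, pencil and tape measure where they lie.

Things in the scene. Friction and masses are not known exactly. Their poses are not given: they have to be found in the camera images.
- fence: Stop fence, fixed: plywood bed 190 x 360 mm, 18 mm thick, with an aluminium bar along its 360 mm length, 26 mm thick, its top 54 mm above the worktop. Origin: on the worktop under the middle of the bar's front face. x points square to that face, away from the robot (bed from x = -130 to +60 mm, bar 0 to +26), y along the bar, z up. The block belongs in front of the bar, on the -x side.
- stop_base: Flip stop's black carriage, fixed on the bar. Origin: on the worktop, under the line of the bar's front face, in the plane of the stop face (the red arm's +y side, in any position of the arm). Axes as the fence's. The block's end belongs in this plane, the block on its +y side. The carriage takes y = -41 to +11 mm, x = -23 to +26 mm, up to 92 mm high; its knob reaches x = +49 mm, 77 mm high.
- stop_tip (a point): Free end of the red stop arm, a bar 30 mm wide along the fence (this point in the middle of the width, 15 mm to -y of stop_base), 14 mm thick, 58 mm long from pivot to tip. Pivot: x = -14 mm in the fence's frame, 80 mm above the worktop. Swung back, the arm stands up and leans away from the robot, tip about 132 mm above the worktop; down, it hangs in front of the bar, tip 4 mm above the bed.
- flip_arm (a joint): Angle of the red arm about its pivot, which runs along the fence: 0 = hanging down in front of the bar (end stop), 3.14 = upright, 3.6 rad = leaning back (end stop; it starts and rests there). It turns freely, 0.1 kg: pushed towards the robot past upright, it drops to 0 (give or take 0.04) by itself. A push of about 1 N on its upper half is enough.
- block_center (a point): Centre of the loose timber block, 40 x 100 x 45 mm, about 0.12 kg. Axes: y along its 100 mm length, x across 40 mm, z across 45 mm. It starts on end on the bed in front of the bar, on the stop's +y side, its 40 mm direction roughly square to the bar. Pushed along the fence near its top, it tips over its bottom edge without sliding.
- try_square: Try square lying on the worktop, 130 x 198 x 17 mm; origin at the middle of its underside. Leave it.
- pencil: Red carpenter's pencil lying on the worktop behind the fence, 12 x 168 x 9 mm; origin at the middle of its underside. Leave it.
- tape_measure: Yellow tape measure standing on the worktop, 82 x 33 x 69 mm; origin at the middle of its underside. Leave it.
Mind the look-alikes: they are no part of the job. What is shaped like the part that bears block_center but turquoise is not meant.

How it is judged:
By the outcome, as a careful person would: the job done as asked, in the order asked, and still so for the second after the job is handed in, with the robot touching nothing.
It also fails if it takes over 64 s, if anything falls off the work surface, if the arm or the gripper's body presses on something with over 40 N, if the wrist force passes 120 N, or if a joint passes its speed limit or range.

## Working session

There is one attempt and no reset: what is moved stays moved. The work goes in short steps, Python scripts to look and compute and a tool call to move; the robot and the scene stay as the last step left them, time stands still between calls to the robot, and variables do not carry over. Pictures are saved under pics/ and viewed, at most 10 in all, crops included, and the job is handed in when it is done.

Besides the shell and the picture viewer there is one more tool, called after "Call:" in YAML: its name, and indented under it one key for each argument. servo_tool: Moves the arm, as the interface text tells. Its arguments: {"type":"object","properties":{"motion":{"type":"array"},"newtons":{"type":"number"}},"required":["motion"]}

```bash
mkdir -p pics
cat > h.py <<'E'
import numpy as np, cv2
from cell import manip
def grab(n):
    c=manip.camera(n); c['f']=200/np.tan(np.radians(c['vfov']/2)); return c
def pts(c):
    "world xyz for every pixel from range"
    f=c['f'];K=np.array([[f,0,c['cx']],[0,f,c['cy']],[0,0,1]])
    v,u=np.mgrid[0:400,0:640]
    x=(u-c['cx'])/f;y=(v-c['cy'])/f;a,b=x.copy(),y.copy()
    for _ in range(8):
        s=1+c['k1']*(a*a+b*b);a=x/s;b=y/s
    z=c['range_z'];P=np.stack([a*z,b*z,z,np.ones_like(z)],-1)@np.array(c['cam_to_world']).T
    P=P[...,:3];P[z<=0]=np.nan;return P
def save(c,n):cv2.imwrite(f'pics/{n}.png',c['frame'][...,::-1])
E
python3 - <<'E'
from h import *
for n in('scene','top'):
    c=grab(n);save(c,n+'0');np.save(n+'0.npy',pts(c));np.save(n+'0f.npy',c['frame']);print(n,np.round(c['cam_to_world'],2).tolist(),c['f'])
print(manip.read_state())
E
```

```text
scene [[-0.76, -0.44, 0.47, 161.1], [-0.65, 0.53, -0.55, 838.05], [-0.01, -0.72, -0.69, 696.26], [0.0, 0.0, 0.0, 1.0]] 404.40644418822615
top [[-0.01, -0.99, 0.16, 399.52], [-1.0, 0.01, -0.0, 335.02], [0.0, -0.16, -0.99, 1030.88], [0.0, 0.0, 0.0, 1.0]] 408.2443303421658
{'clock': 0.1, 'joints': array([-1.16960444e+00,  3.00416079e-01,  1.52147851e+00,  8.74914998e-06,
        1.32072372e+00, -6.66070114e-02]), 'qd': array([ 0.00011672,  0.00057472,  0.00209813,  0.00040532, -0.00075964,
       -0.00106787]), 'effort': array([ 1.56688275e-03, -5.32643330e+01, -3.53283870e+01,  7.10465619e-02,
        2.35170673e-02, -4.24592577e-05]), 'eef_pos': array([ 247.89981971, -490.66636668,  165.55992612]), 'eef_rot': array([-3.14056983e+00, -7.67215869e-05,  4.67796693e-01]), 'wrist_force': array([-0.77197748, -0.06216555, -0.23992547]), 'moment': array([-0.00037415,  0.03053434, -0.00298423]), 'finger_force': 0.0, 'finger_gap': 93.9755513051575}
```

View pics/scene0.png

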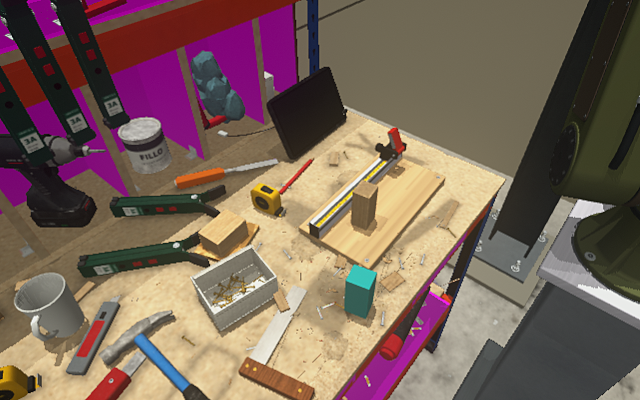

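View pics/top0.png

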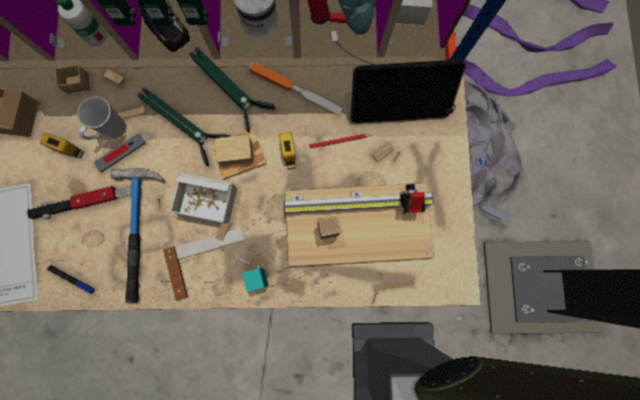

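The block standing on the bed is at scene (366,205) / top (329,230). It is timber-coloured and in front of the bar. The turquoise look-alike is off the fence at scene (360,290) / top (254,280), so it isn't the one meant. The red arm is swung back at scene (395,140) / top (414,200). I'll confirm with one crop and measure.

Run:
```python
from h import *
F=np.load('scene0f.npy');cv2.imwrite('pics/crop.png',cv2.resize(F[110:280,290:460,::-1],None,fx=3.5,fy=3.5,interpolation=cv2.INTER_CUBIC))
for n in('scene','top'):
    P=np.load(n+'0.npy');F=np.load(n+'0f.npy').astype(int);z=P[...,2]
    x0,y0=(300,130) if n=='scene' else (270,170)
    m=np.zeros(z.shape,bool)
    if n=='scene': m[120:260,290:460]=1
    else: m[180:270,280:440]=1
    # block top
    b=m&(z>108)&(z<130)&(F[...,0]<200)&(F[...,0]-F[...,1]<80)&(F[...,0]>90)
    nb,l,s,_=cv2.connectedComponentsWithStats(b.astype(np.uint8));
    k=1+np.argmax(s[1:,4]);q=P[l==k];print(n,'blocktop',s[k],q.mean(0).round(1),cv2.minAreaRect(q[:,:2].astype(np.float32)))
    # bar top
    t=m&(z>49)&(z<59)&(abs(F[...,0]-F[...,2])<200)
    nb,l,s,_=cv2.connectedComponentsWithStats(t.astype(np.uint8));k=1+np.argmax(s[1:,4]);q=P[l==k];print('bar',s[k],q.mean(0).round(1),cv2.minAreaRect(q[:,:2].astype(np.float32)))
    bd=m&(z>13)&(z<23);q=P[bd];print('bed',cv2.minAreaRect(q[:,:2].astype(np.float32)))
    r=m&(F[...,0]>130)&(F[...,1]<70)&(F[...,2]<70)&(z>60);q=P[r];print('red',r.sum(),q.min(0).round(),q.max(0).round(),q.mean(0).round())
    k=m&(F.max(-1)<60)&(z>60);q=P[k];print('black',k.sum(),q.min(0).round(),q.max(0).round())
```

```text
scene blocktop [352 181  26  21 286] [499.7 311.3 116.6] ((501.33026123046875, 306.706787109375), (39.52586364746094, 47.293582916259766), 8.308095932006836)
bar [309 157  83  73 855] [562.7 283.9  53.9] ((564.0946044921875, 261.5476989746094), (28.073331832885742, 307.1372985839844), 2.705843687057495)
bed ((595.0751342773438, 205.66726684570312), (398.75885009765625, 419.42132568359375), 3.1032421588897705)
red 176 [536.  89.  82.] [572. 121. 136.] [552. 106. 110.]
black 452 [534.  81.  60.] [828. 217. 106.]
top blocktop [318 216  22  20 352] [500.4 305.5 117. ] ((500.5757141113281, 305.34356689453125), (39.832061767578125, 44.78646469116211), 9.391501426696777)
bar [ 284  195  118   18 1235] [561.2 270.   53.2] ((561.4369506835938, 268.9277648925781), (27.405010223388672, 284.3124084472656), 2.6415722370147705)
bed ((510.73712158203125, 232.52442932128906), (199.10191345214844, 368.4024353027344), 2.6322453022003174)
red 52 [538.  92.  85.] [573. 118. 135.] [565. 104. 128.]
black 202 [478.  80.  61.] [602. 320. 124.]
```

View pics/crop.png

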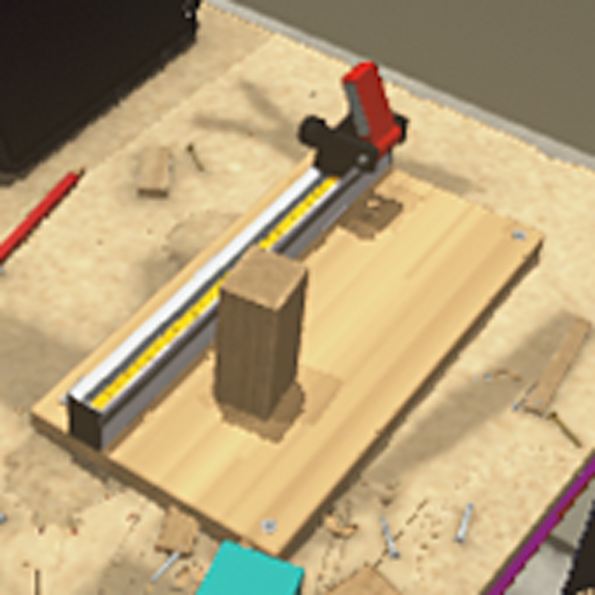

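The crop confirms it: the plain timber block stands on the bed in front of the bar, and the red arm is leaning back. I'll close the fingers and travel to a point behind the arm.

Call:
servo_tool:
  motion:
    - [[0.36,0.55,0.2,0,0,-0.134,1],[0.36,0.55,0.2,0,0,-0.134,1],[0.36,0.55,0.2,0,0,-0.134,1],[0.36,0.55,0.2,0,0,-0.134,1],[0.36,0.55,0.2,0,0,-0.134,1],[0.36,0.55,0.2,0,0,-0.134,1],[0.36,0.55,0.2,0,0,-0.134,1],[0.36,0.55,0.2,0,0,-0.134,1],[0.36,0.55,0.2,0,0,-0.134,1],[0.36,0.55,0.2,0,0,-0.134,1]]
  newtons: 10

```text
clock: 1.1
eef_pos: [427.4, -216.5, 265.4]
eef_rot: [-3.141, 0.001, 0.046]
wrist_force: [-0.5, -0.7, 0.8]
finger_gap: 17.4
finger_force: 0.0
```

Run:
```python
from h import *
for n in('scene','top'):
    P=np.load(n+'0.npy');F=np.load(n+'0f.npy').astype(int);z=P[...,2]
    m=np.zeros(z.shape,bool)
    if n=='scene': m[120:260,290:460]=1
    else: m[180:270,280:440]=1
    m&=(P[...,0]>400)&(P[...,0]<620)
    t=m&(z>50)&(z<58)&(P[...,0]>535);xs=[];ys=[]
    for y in range(150,400,10):
        q=P[t&(abs(P[...,1]-y)<6)]
        if len(q)>8: xs.append((q[:,0].min()+q[:,0].max())/2);ys.append(y)
    print(n,'bar centre line x(y)',np.polyfit(ys,xs,1), np.polyval(np.polyfit(ys,xs,1),[110,234,300]),len(ys))
    r=m&(F[...,0]>110)&(F[...,1]<60)&(F[...,2]<60)&(z>95);print(np.percentile(P[r],[3,97],axis=0).round())
```

```text
scene bar centre line x(y) [-4.71784380e-02  5.76820098e+02] [571.63047023 565.78034391 562.666567  ] 25
[[544.  92.  96.]
 [570. 120. 134.]]
top bar centre line x(y) [-4.46538181e-02  5.73325380e+02] [568.41346049 562.87638704 559.92923505] 25
[[561.  92. 129.]
 [571. 117. 135.]]
```

Call:
servo_tool:
  motion:
    - [[0.4,0.642,0,0,0,0,1],[0.4,0.642,0,0,0,0,1],[0.4,0.642,0,0,0,0,1],[0.4,0.642,0,0,0,0,1],[0.4,0.642,0,0,0,0,1],[0.4,0.642,0,0,0,0,1],[0.4,0.642,0,0,0,0,1],[0.4,0.642,0,0,0,0,1],[0.4,0.642,0,0,0,0,1],[0.4,0.642,0,0,0,0,1]]

```text
clock: 2.1
eef_pos: [628.0, 103.8, 265.0]
eef_rot: [3.141, 0.002, 0.046]
wrist_force: [-0.5, -0.5, -0.8]
finger_gap: 0.3
finger_force: 0.0
```

Call:
servo_tool:
  motion:
    - [[0,0,-0.1,0,0,0,1],[0,0,-0.2,0,0,0,1],[0,0,-0.3,0,0,0,1],[0,0,-0.306,0,0,0,1],[0,0,-0.306,0,0,0,1],[0,0,-0.306,0,0,0,1]]

```text
clock: 2.7
eef_pos: [629.4, 104.5, 116.5]
eef_rot: [-3.141, -0.004, 0.046]
wrist_force: [-0.1, 0.3, 0.5]
finger_gap: 0.7
finger_force: 0.0
```

Call:
servo_tool:
  motion:
    - [[-0.03,0,0,0,0,0,1],[-0.06,0,0,0,0,0,1],[-0.085,0,0,0,0,0,1],[-0.11,0,0,0,0,0,1],[-0.135,0,0,0,0,0,1],[-0.16,0,0,0,0,0,1],[-0.185,0,0,0,0,0,1],[-0.2,0,0,0,0,0,1],[-0.2,0,0,0,0,0,1],[-0.2,0,0,0,0,0,1]]

```text
clock: 3.7
eef_pos: [528.8, 105.1, 114.2]
eef_rot: [-3.141, -0.002, 0.047]
wrist_force: [-0.5, -0.4, -0.3]
finger_gap: 0.0
finger_force: 0.0
```

Call:
servo_tool:
  motion:
    - [[0,0,0.1,0,0,0,1],[0,0.1,0.2,0,0,0,1],[0,0.2,0.2,0,0,0,1],[0,0.3,0.2,0,0,0,1],[-0.02,0.4,0.2,0,0,0,1],[-0.04,0.5,0.2,0,0,0,1],[-0.05,0.52,0.2,0,0,0,1],[-0.05,0.52,0.2,0,0,0,1]]

```text
clock: 4.5
eef_pos: [502.0, 368.3, 212.7]
eef_rot: [-3.141, 0.0, 0.051]
wrist_force: [0.5, -1.1, -0.2]
finger_gap: 0.5
finger_force: 0.0
```

Run:
```python
from h import *
c=grab('scene');P=pts(c);save(c,'s1')
F=c['frame'].astype(int);z=P[...,2];m=np.zeros(z.shape,bool);m[120:260,330:460]=1
r=m&(F[...,0]>110)&(F[...,1]<60)&(F[...,2]<60)&(z>15)&(P[...,1]<200);print(r.sum(),np.percentile(P[r],[3,50,97],axis=0).round())
s=manip.read_state();print(s['eef_pos'].round(1),s['wrist_force'].round(1))
```

```text
189 [[536.  91.  82.]
 [551. 105. 110.]
 [569. 119. 134.]]
[502.7 366.4 212.8] [0.  0.3 0.4]
```

View pics/s1.png

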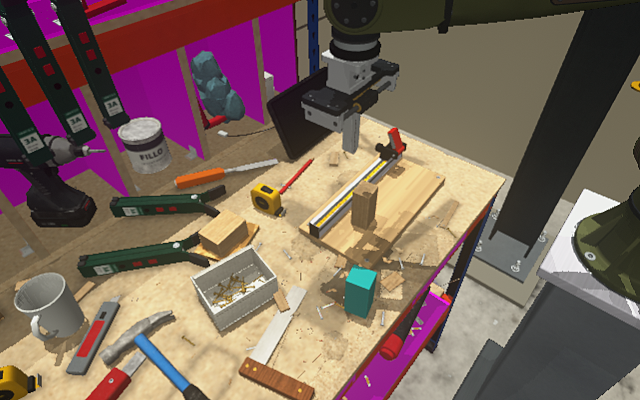

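The picture shows the red arm still leaning back at (395,140), and the block still standing at (366,205). I'll repeat the push slowly, checking part-way.

Call:
servo_tool:
  motion:
    - [[0.1,-0.04,0,0,0,0,1],[0.2,-0.1,0,0,0,0,1],[0.256,-0.2,0,0,0,0,1],[0.256,-0.3,0,0,0,0,1],[0.256,-0.4,0,0,0,0,1],[0.256,-0.5,0,0,0,0,1],[0.256,-0.52,-0.1,0,0,0,1],[0.256,-0.52,-0.2,0,0,0,1],[0.256,-0.52,-0.2,0,0,0,1],[0.256,-0.52,-0.2,0,0,0,1]]

```text
clock: 5.55
eef_pos: [631.1, 104.4, 113.4]
eef_rot: [3.142, 0.001, 0.046]
wrist_force: [-0.4, -0.1, 1.1]
finger_gap: 0.5
finger_force: 0.0
```

Call:
servo_tool:
  motion:
    - [[-0.02,0,0,0,0,0,1],[-0.04,0,0,0,0,0,1],[-0.06,0,0,0,0,0,1],[-0.08,0,0,0,0,0,1],[-0.1,0,0,0,0,0,1],[-0.11,0,0,0,0,0,1],[-0.12,0,0,0,0,0,1],[-0.12,0,0,0,0,0,1]]

```text
clock: 6.35
eef_pos: [571.3, 105.3, 114.3]
eef_rot: [-3.141, -0.002, 0.047]
wrist_force: [1.0, 0.2, 0.1]
finger_gap: 0.5
finger_force: 0.0
```

Run:
```python
from h import *
c=grab('scene');P=pts(c);F=c['frame']
cv2.imwrite('pics/s2.png',cv2.resize(F[80:230,290:490,::-1],None,fx=3.5,fy=3.5,interpolation=cv2.INTER_CUBIC))
s=manip.read_state();print(s['eef_pos'].round(1),s['wrist_force'].round(1))
```

```text
[571.4 105.3 114. ] [ 0.4 -0.1  0.5]
```

View pics/s2.png

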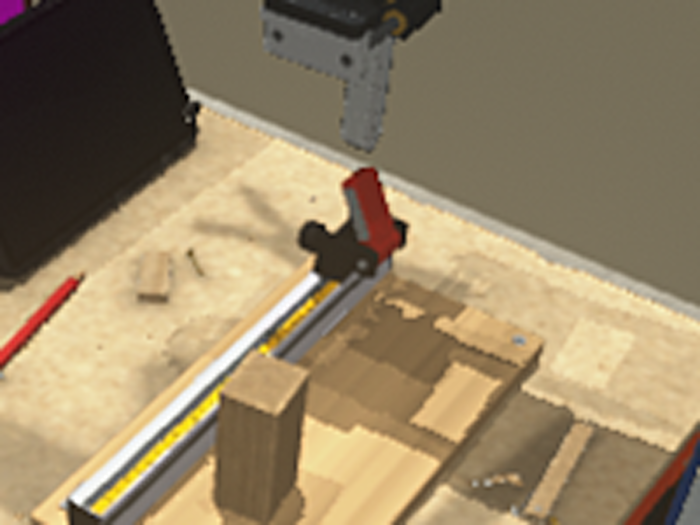

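The fingertip is drawn at about crop (362,145), just above and behind the red arm's tip at (360,175). So it never touched. I'll measure the tip from the range data.

Run:
```python
from h import *
for n in('scene','top'):
    c=grab(n);P=pts(c)
    m=(abs(P[...,0]-571)<60)&(abs(P[...,1]-105)<80)&(P[...,2]>100)&(P[...,2]<260)
    for z in range(100,200,10):
        q=P[m&(P[...,2]>=z)&(P[...,2]<z+10)]
        if len(q): print(n,z,len(q),q.min(0).round(),q.max(0).round())
```

```text
scene 100 42 [545.  92. 100.] [563. 122. 110.]
scene 110 52 [549.  89. 110.] [569. 124. 120.]
scene 120 48 [555.  92. 120.] [572. 123. 130.]
scene 130 37 [560.  93. 130.] [573. 121. 136.]
scene 150 11 [561.  98. 154.] [580. 114. 159.]
scene 160 37 [561.  93. 161.] [579. 120. 170.]
scene 170 44 [561.  92. 171.] [580. 120. 180.]
scene 180 42 [561.  94. 181.] [578. 119. 190.]
scene 190 44 [560.  93. 190.] [579. 121. 200.]
top 100 42 [543.  90. 100.] [558. 120. 110.]
top 110 37 [548.  90. 110.] [563. 120. 120.]
top 120 41 [553.  91. 120.] [564. 121. 130.]
top 130 25 [559.  93. 130.] [563. 120. 135.]
top 180 1 [563. 116. 189.] [563. 116. 189.]
```

The camera puts the real fingertip at z≈154 where the state says 114, while x and y agree. The scene heights match the spec (block top 117, bar 54, arm 135), so I trust the camera and command z 40 mm lower. I'll re-check the offset at other poses.

Call:
servo_tool:
  motion:
    - [[0.06,0,0,0,0,0,1],[0.11,0,0,0,0,0,1],[0.11,0,-0.04,0,0,0,1],[0.11,0,-0.08,0,0,0,1],[0.11,0,-0.08,0,0,0,1],[0.11,0,-0.08,0,0,0,1]]

```text
clock: 7.1
eef_pos: [626.2, 105.1, 73.4]
eef_rot: [-3.142, 0.0, 0.047]
wrist_force: [0.5, -0.6, -0.6]
finger_gap: 0.7
finger_force: 0.0
```

```bash
cat >> h.py <<'E'
def tip():
    s=manip.read_state();e=s['eef_pos'];P=pts(grab('scene'))
    m=(np.hypot(P[...,0]-e[0],P[...,1]-e[1])<22)&(P[...,2]>e[2]-5)&(P[...,2]<e[2]+120)
    q=P[m];print('state',e.round(1),'tip zmin',np.sort(q[:,2])[:6].round(),q.min(0).round(),q.max(0).round(),s['wrist_force'].round(1))
E
python3 -c "
from h import *
tip()"
```

```text
state [626.2 105.1  73.4] tip zmin [ 73.  74. 114. 115. 116. 116.] [604.  91.  73.] [636. 120. 193.] [ 0.5 -0.6 -0.6]
```

Call:
servo_tool:
  motion:
    - [[-0.025,0,0,0,0,0,1],[-0.05,0,0,0,0,0,1],[-0.075,0,0,0,0,0,1],[-0.095,0,0,0,0,0,1],[-0.115,0,0,0,0,0,1],[-0.135,0,0,0,0,0,1],[-0.155,0,0,0,0,0,1],[-0.175,0,0,0,0,0,1],[-0.19,0,0,0,0,0,1],[-0.19,0,0,0,0,0,1]]

```text
clock: 8.15
eef_pos: [530.3, 105.2, 73.2]
eef_rot: [-3.142, 0.0, 0.047]
wrist_force: [-0.1, 0.7, 0.6]
finger_gap: 0.5
finger_force: 0.0
```

Call:
servo_tool:
  motion:
    - [[0,0,0.1,0,0,0,1],[0,0.05,0.2,0,0,0,1],[-0.01,0.15,0.2,0,0,0,1],[-0.02,0.25,0.2,0,0,0,1],[-0.04,0.35,0.2,0,0,0,1],[-0.06,0.45,0.2,0,0,0,1],[-0.06,0.52,0.2,0,0,0,1],[-0.06,0.52,0.2,0,0,0,1],[-0.06,0.52,0.2,0,0,0,1]]

```text
clock: 9.05
eef_pos: [500.8, 365.4, 172.5]
eef_rot: [3.141, 0.001, 0.048]
wrist_force: [-0.4, -0.3, -0.1]
finger_gap: 0.5
finger_force: 0.0
```

Run:
```python
from h import *
tip()
c=grab('scene');P=pts(c)
F=c['frame'].astype(int);z=P[...,2];m=np.zeros(z.shape,bool);m[120:260,330:460]=1
r=m&(F[...,0]>90)&(F[...,1]<60)&(F[...,2]<60)&(z>15)&(P[...,1]<200);print(r.sum(),np.percentile(P[r],[3,50,97],axis=0).round())
b=m&(z>108)&(z<122)&(P[...,0]<530)&(P[...,1]>250)&(P[...,1]<345);print(cv2.minAreaRect(P[b][:,:2].astype(np.float32)))
```

```text
state [500.8 365.4 172.5] tip zmin [213. 214. 215. 215. 215. 217.] [490. 351. 213.] [510. 380. 292.] [-0.4 -0.3 -0.1]
134 [[534.  88.  30.]
 [537. 104.  77.]
 [555. 118.  89.]]
((501.8499450683594, 306.760986328125), (40.27910614013672, 46.80462646484375), 10.269198417663574)
```

The red arm is down now (red points at z 30–89), and the 40 mm z offset holds at this pose too. Next I'll line up with the block's yaw, lower, and tip it.

Call:
servo_tool:
  motion:
    - [[-0.02,0,-0.1,0,0,0.04,1],[-0.02,0,-0.2,0,0,0.04,1],[-0.02,0,-0.22,0,0,0.04,1],[-0.02,0,-0.22,0,0,0.04,1],[-0.02,0,-0.22,0,0,0.04,1]]

```text
clock: 9.65
eef_pos: [492.5, 365.3, 65.7]
eef_rot: [-3.14, -0.003, 0.171]
wrist_force: [-0.3, 0.2, 0.8]
finger_gap: 0.5
finger_force: 0.0
```

Call:
servo_tool:
  motion:
    - [[0.004,-0.022,0,0,0,0,1],[0.007,-0.042,0,0,0,0,1],[0.01,-0.06,0,0,0,0,1],[0.013,-0.078,0,0,0,0,1],[0.016,-0.096,0,0,0,0,1],[0.019,-0.114,0,0,0,0,1],[0.022,-0.132,0,0,0,0,1],[0.025,-0.15,0,0,0,0,1],[0.028,-0.165,0,0,0,0,1],[0.028,-0.165,0,0,0,0,1]]

```text
clock: 10.65
eef_pos: [505.2, 281.7, 63.0]
eef_rot: [3.141, 0.0, 0.172]
wrist_force: [-0.2, 0.1, 0.8]
finger_gap: 0.2
finger_force: 0.0
```

Run:
```python
from h import *
c=grab('scene');save(c,'s3')
print(manip.read_state()['eef_pos'])
```

```text
[505.17157897 282.23086094  63.10198683]
```

View pics/s3.png

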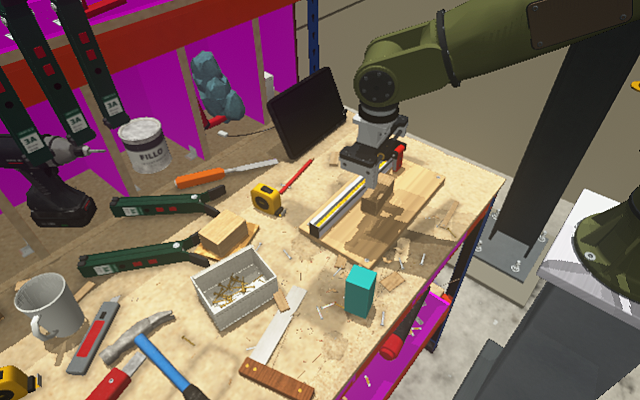

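The block is lying on the bed at scene (390,195), the red arm is down at (398,155), and the gripper is above the block. I'll move to the robot side of it and measure.

Call:
servo_tool:
  motion:
    - [[-0.05,0,0.04,0,0,-0.02,0.4],[-0.15,-0.04,0.04,0,0,-0.04,0.4],[-0.2,-0.09,0.04,0,0,-0.04,0.4],[-0.2,-0.09,0.04,0,0,-0.04,0.4],[-0.2,-0.09,0.04,0,0,-0.04,0.4],[-0.2,-0.09,0.04,0,0,-0.04,0.4]]

```text
clock: 11.3
eef_pos: [405.9, 238.3, 83.4]
eef_rot: [-3.141, -0.001, 0.047]
wrist_force: [0.3, -0.2, 0.5]
finger_gap: 45.0
finger_force: 0.0
```

```bash
cat >> h.py <<'E'
def lying():
    for n in('scene','top'):
        c=grab(n);P=pts(c);F=c['frame'].astype(int);z=P[...,2]
        m=(abs(z-63)<5)&(P[...,0]>430)&(P[...,0]<551)&(P[...,1]>100)&(P[...,1]<330)&(F[...,0]-F[...,2]>25)&(F[...,1]>50)
        nb,l,s,_=cv2.connectedComponentsWithStats(m.astype(np.uint8))
        if nb<2: continue
        q=P[l==1+np.argmax(s[1:,4])];print(n,len(q),q[:,2].mean().round(1),cv2.minAreaRect(q[:,:2].astype(np.float32)))
        r=(F[...,0]>90)&(F[...,1]<60)&(F[...,2]<60)&(z>20)&(z<100)&(abs(P[...,0]-550)<40)&(abs(P[...,1]-105)<40);print('red',np.percentile(P[r],[3,97],axis=0).round(1).tolist())
    s=manip.read_state();print(s['clock'],s['eef_pos'].round(1),s['wrist_force'].round(1),s['finger_gap'])
E
python3 -c "
from h import *
lying()"
```

```text
scene 538 62.8 ((515.1084594726562, 230.84930419921875), (40.083560943603516, 101.8387222290039), 9.835857391357422)
red [[534.2, 85.8, 27.4], [563.7, 119.0, 88.5]]
top 693 62.1 ((513.3742065429688, 230.39193725585938), (39.92837142944336, 99.78359985351562), 9.906953811645508)
red [[535.8, 87.3, 48.2], [556.6, 117.5, 89.8]]
11.4 [405.7 238.1  82.9] [ 0.5  0.4 -0.5] 53.05628914256099
```

Call:
servo_tool:
  motion:
    - [[0,-0.016,-0.1,0,0,0,0.4],[0,-0.016,-0.17,0,0,0,0.4],[0,-0.016,-0.17,0,0,0,0.4],[0.04,-0.016,-0.17,0,0,0,0.4],[0.08,-0.014,-0.17,0,0,0,0.4],[0.11,-0.012,-0.17,0,0,0,0.4],[0.14,-0.01,-0.17,0,0,0,0.4],[0.165,-0.01,-0.17,0,0,0,0.4],[0.18,-0.009,-0.17,0,0,0,0.4],[0.18,-0.009,-0.17,0,0,0,0.4]]

```text
clock: 12.4
eef_pos: [496.1, 233.5, -0.9]
eef_rot: [-3.141, -0.001, 0.047]
wrist_force: [-0.8, 0.3, 0.5]
finger_gap: 56.5
finger_force: 0.0
```

Call:
servo_tool:
  motion:
    - [[0.006,0,0,0,0,0,0.4],[0.012,0,0,0,0,0,0.4],[0.012,0,0,0,0,0,0.4]]

```text
clock: 12.7
eef_pos: [501.2, 233.2, -1.7]
eef_rot: [-3.142, -0.0, 0.047]
wrist_force: [0.4, -0.1, 0.2]
finger_gap: 56.1
finger_force: 0.0
```

```bash
python3 -c "
from h import *
lying()"
```

```text
scene 175 62.4 ((529.2332763671875, 262.9577941894531), (41.48160934448242, 35.48866271972656), 1.6068904399871826)
red [[534.1, 91.4, 25.8], [537.2, 109.8, 34.7]]
12.8 [501.  233.1  -1.9] [-0.1  0.1 -0.3] 56.58784393158993
```

Call:
servo_tool:
  motion:
    - [[0.004,0,0,0,0,0,0.4],[0.006,0,0,0,0,0,0.4],[0.006,0,0,0,0,0,0.4]]

```text
clock: 13.1
eef_pos: [502.4, 233.1, -1.9]
eef_rot: [3.141, 0.004, 0.047]
wrist_force: [-13.0, 0.5, 10.0]
finger_gap: 56.3
finger_force: 6.7
```

Call:
servo_tool:
  motion:
    - [[0.002,0,0,0,0,0,0.4],[0.004,0,0,0,0,0,0.4],[0.004,0,0,0,0,0,0.4]]

```text
clock: 13.4
eef_pos: [502.2, 233.1, -2.0]
eef_rot: [3.141, 0.008, 0.047]
wrist_force: [-29.6, -1.0, 21.9]
finger_gap: 56.4
finger_force: 14.8
```

Firm contact with the fence on both fingers. I'll back off and go round to the +y end.

Call:
servo_tool:
  motion:
    - [[-0.03,0,0,0,0,0,0.4],[-0.1,0,0,0,0,0,0.4],[-0.1,0,0.09,0,0,0,0.6],[-0.1,0.06,0.18,0,0,0,1],[-0.05,0.15,0.18,0,0,0,1],[0.04,0.2,0.18,0,0,0,1],[0.04,0.2,0.18,0,0,0,1],[0.04,0.2,0.18,0,0,0,1],[0.04,0.2,0.18,0,0,0,1]]

```text
clock: 14.3
eef_pos: [525.3, 332.5, 87.8]
eef_rot: [3.141, 0.001, 0.047]
wrist_force: [0.6, 0.1, -0.4]
finger_gap: 3.7
finger_force: 0.0
```

```bash
python3 -c "
from h import *
lying();tip()"
```

```text
scene 520 62.7 ((531.6641845703125, 231.24407958984375), (40.46957778930664, 102.17017364501953), 2.0461959838867188)
red [[534.6, 87.9, 30.6], [554.9, 117.9, 89.5]]
top 31 62.4 ((544.7581176757812, 269.2094421386719), (21.43022346496582, 7.7141032218933105), 89.9478759765625)
red [[534.3, 86.8, 48.1], [556.4, 117.8, 90.5]]
14.4 [525.4 332.5  88.5] [ 0.4  0.  -0.9] 0.17824353635583975
state [525.4 332.5  88.5] tip zmin [127. 128. 129. 131. 132. 133.] [515. 318. 127.] [535. 347. 207.] [ 0.4  0.  -0.9]
```

Call:
servo_tool:
  motion:
    - [[0.004,0,-0.09,0,0,0,1],[0.004,0,-0.18,0,0,0,1],[0.004,0,-0.18,0,0,0,1],[0.006,-0.05,-0.18,0,0,0,1],[0.007,-0.08,-0.18,0,0,0,1],[0.008,-0.11,-0.18,0,0,0,1],[0.01,-0.14,-0.18,0,0,0,1],[0.011,-0.165,-0.18,0,0,0,1],[0.012,-0.182,-0.18,0,0,0,1],[0.012,-0.182,-0.18,0,0,0,1]]

```text
clock: 15.45
eef_pos: [532.1, 241.0, -1.9]
eef_rot: [3.141, 0.0, 0.046]
wrist_force: [0.7, -0.0, 0.1]
finger_gap: 0.7
finger_force: 0.0
```

Call:
servo_tool:
  motion:
    - [[0,-0.004,0,0,0,0,1],[0,-0.006,0,0,0,0,1],[0,-0.006,0,0,0,0,1]]

```text
clock: 15.75
eef_pos: [531.9, 239.3, -2.1]
eef_rot: [3.142, 0.0, 0.047]
wrist_force: [-0.6, 0.4, 0.6]
finger_gap: 0.3
finger_force: 0.0
```

Call:
servo_tool:
  motion:
    - [[0,-0.003,0,0,0,0,1],[0,-0.005,0,0,0,0,1],[0,-0.005,0,0,0,0,1]]

```text
clock: 16.05
eef_pos: [531.9, 236.5, -2.1]
eef_rot: [3.141, 0.0, 0.047]
wrist_force: [-0.6, -0.8, -0.2]
finger_gap: 0.5
finger_force: 0.0
```

```bash
python3 -c "
from h import *
lying()"
```

```text
scene 334 62.7 ((530.97802734375, 171.5356903076172), (35.26870346069336, 107.53163146972656), 2.158590316772461)
red [[534.8, 93.5, 47.2], [541.3, 118.5, 88.2]]
top 7 62.6 ((535.5064086914062, 162.35023498535156), (2.819906234741211, 9.70123291015625), 8.590841293334961)Traceback (most recent call last):
  File "<string>", line 3, in <module>
    lying()
    ~~~~~^^
  File "h.py", line 26, in lying
    r=(F[...,0]>90)&(F[...,1]<60)&(F[...,2]<60)&(z>20)&(z<100)&(abs(P[...,0]-550)<40)&(abs(P[...,1]-105)<40);print('red',np.percentile(P[r],[3,97],axis=0).round(1).tolist())
                                                                                                                         ~~~~~~~~~~~~~^^^^^^^^^^^^^^^^^^^^
    return _quantile_unchecked(
        a, q, axis, out, overwrite_input, method, keepdims, weights)
    return _ureduce(a,
                    func=_quantile_ureduce_func,
    ...<5 lines>...
                    overwrite_input=overwrite_input,
                    method=method)
    r = func(a, **kwargs)
    result = _quantile(arr,
                       quantiles=q,
    ...<2 lines>...
                       out=out,
                       weights=wgt)
    slices_having_nans = np.isnan(arr[-1, ...])
                                  ~~~^^^^^^^^^
IndexError: index -1 is out of bounds for axis 0 with size 0
```

No stop contact yet, so I'll keep pushing in small steps.

Call:
servo_tool:
  motion:
    - [[0,-0.003,0,0,0,0,1],[0,-0.005,0,0,0,0,1],[0,-0.005,0,0,0,0,1]]

```text
clock: 16.45
eef_pos: [532.0, 233.9, -1.9]
eef_rot: [3.142, -0.0, 0.047]
wrist_force: [-0.0, -0.2, -0.4]
finger_gap: 0.5
finger_force: 0.0
```

Call:
servo_tool:
  motion:
    - [[0,-0.003,0,0,0,0,1],[0,-0.005,0,0,0,0,1],[0,-0.005,0,0,0,0,1]]

```text
clock: 16.75
eef_pos: [532.0, 231.6, -1.9]
eef_rot: [-3.141, -0.0, 0.047]
wrist_force: [0.0, 1.7, 0.2]
finger_gap: 0.7
finger_force: 0.6
```

Call:
servo_tool:
  motion:
    - [[0,-0.002,0,0,0,0,1],[0,-0.003,0,0,0,0,1],[0,-0.003,0,0,0,0,1]]

```text
clock: 17.05
eef_pos: [532.0, 231.5, -1.7]
eef_rot: [-3.14, -0.001, 0.047]
wrist_force: [-1.0, 11.9, -0.3]
finger_gap: 0.4
finger_force: 5.5
```

The block's end is against the stop. I'll back off and measure before a final light squaring push.

Call:
servo_tool:
  motion:
    - [[0,0.04,0,0,0,0,1],[0,0.08,0.06,0,0,0,1],[0,0.08,0.18,0,0,0,0.8],[-0.08,0.04,0.18,0,0,0,0.4],[-0.17,0,0.18,0,0,0,0.4],[-0.2,-0.08,0.18,0,0,0,0.4],[-0.2,-0.12,0.18,0,0,0,0.4],[-0.2,-0.12,0.18,0,0,0,0.4],[-0.2,-0.12,0.18,0,0,0,0.4]]

```text
clock: 17.95
eef_pos: [432.4, 170.2, 88.3]
eef_rot: [-3.141, -0.001, 0.046]
wrist_force: [0.1, -0.1, -0.1]
finger_gap: 52.9
finger_force: 0.0
```

```bash
python3 -c "
from h import *
lying()"
```

```text
scene 446 62.8 ((531.243408203125, 168.21304321289062), (38.7402229309082, 104.76944732666016), 0.032532669603824615)
red [[535.1, 85.9, 59.3], [555.8, 118.0, 89.9]]
top 635 62.3 ((530.7507934570312, 167.97984313964844), (100.1729965209961, 39.521732330322266), 89.63470458984375)
red [[534.5, 86.4, 48.9], [556.3, 117.4, 89.9]]
18.05 [432.2 170.8  88. ] [0.1 0.5 0.2] 56.32006653229326
```

The block has yawed about 3° off the fence, so I'll square it up.

Call:
servo_tool:
  motion:
    - [[0,0,-0.09,0,0,0,0.4],[0,0,-0.18,0,0,0,0.4],[0,0,-0.18,0,0,0,0.4],[0.05,0,-0.18,0,0,0,0.4],[0.09,0,-0.18,0,0,0,0.4],[0.115,0,-0.18,0,0,0,0.4],[0.13,0,-0.18,0,0,0,0.4],[0.14,0,-0.18,0,0,0,0.4],[0.144,0,-0.18,0,0,0,0.4],[0.144,0,-0.18,0,0,0,0.4]]

```text
clock: 19.05
eef_pos: [503.9, 170.2, -1.6]
eef_rot: [-3.142, -0.0, 0.047]
wrist_force: [-0.4, 0.3, -0.1]
finger_gap: 56.3
finger_force: 0.0
```

Call:
servo_tool:
  motion:
    - [[0.002,0,0,0,0,0,0.4],[0.003,0,0,0,0,0,0.4],[0.003,0,0,0,0,0,0.4]]

```text
clock: 19.35
eef_pos: [505.3, 170.1, -1.9]
eef_rot: [-3.142, 0.0, 0.047]
wrist_force: [-1.2, 0.5, 1.1]
finger_gap: 56.3
finger_force: 0.7
```

Call:
servo_tool:
  motion:
    - [[0.002,0,0,0,0,0,0.4],[0.003,0,0,0,0,0,0.4],[0.003,0,0,0,0,0,0.4]]

```text
clock: 19.65
eef_pos: [505.2, 170.1, -1.9]
eef_rot: [3.141, 0.004, 0.047]
wrist_force: [-13.3, -0.4, 10.3]
finger_gap: 56.2
finger_force: 7.0
```

Call:
servo_tool:
  motion:
    - [[-0.02,0,0,0,0,0,0.4],[-0.1,0,0,0,0,0,0.4],[-0.14,0,0,0,0,0,0.4],[-0.14,0,0.1,0,0,0,0.4],[-0.14,0,0.18,0,0,0,0.4],[-0.14,0,0.18,0,0,0,0.4]]

```text
clock: 20.25
eef_pos: [439.2, 170.9, 92.8]
eef_rot: [-3.14, -0.008, 0.047]
wrist_force: [0.2, -0.4, -0.7]
finger_gap: 56.4
finger_force: 0.0
```

Run:
```python
from h import *
lying()
c=grab('scene');cv2.imwrite('pics/s4.png',cv2.resize(c['frame'][110:270,290:490,::-1],None,fx=3.5,fy=3.5,interpolation=cv2.INTER_CUBIC))
```

```text
scene 440 62.8 ((533.2901611328125, 167.08531188964844), (37.27428436279297, 109.52763366699219), 2.7458655834198)
red [[534.9, 87.2, 60.0], [557.8, 117.6, 89.5]]
top 634 62.1 ((531.2210083007812, 168.09515380859375), (39.35317611694336, 100.09797668457031), 0.1447490155696869)
red [[534.3, 86.7, 50.1], [556.1, 117.6, 89.0]]
20.35 [437.1 170.2  88.3] [ 0.2 -0.7 -1. ] 56.37623116329348
```

View pics/s4.png

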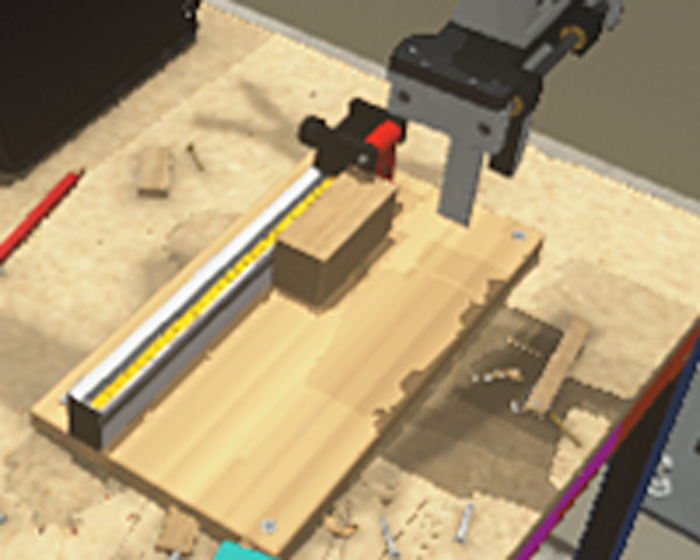

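The block is flush along the bar with its end at the red arm (crop (390,180)). Squaring may have opened a small gap at the stop, so I'll push the end once more, lightly, in line with the stop arm.

Call:
servo_tool:
  motion:
    - [[0.02,0.08,0,0,0,0,1],[0.1,0.16,0,0,0,0,1],[0.195,0.18,0,0,0,0,1],[0.195,0.18,0,0,0,0,1],[0.195,0.18,-0.09,0,0,0,1],[0.195,0.18,-0.18,0,0,0,1],[0.195,0.18,-0.18,0,0,0,1],[0.195,0.15,-0.18,0,0,0,1],[0.196,0.13,-0.18,0,0,0,1],[0.196,0.13,-0.18,0,0,0,1]]

```text
clock: 21.4
eef_pos: [536.2, 233.8, 0.3]
eef_rot: [-3.141, -0.003, 0.045]
wrist_force: [-0.7, -0.4, -0.1]
finger_gap: 0.7
finger_force: 0.0
```

Call:
servo_tool:
  motion:
    - [[0,-0.002,0,0,0,0,1],[0,-0.004,0,0,0,0,1],[0,-0.004,0,0,0,0,1]]

```text
clock: 21.7
eef_pos: [535.1, 233.2, -1.5]
eef_rot: [-3.141, -0.001, 0.047]
wrist_force: [0.8, -0.3, 0.6]
finger_gap: 0.7
finger_force: 0.0
```

Call:
servo_tool:
  motion:
    - [[0,-0.002,0,0,0,0,1],[0,-0.004,0,0,0,0,1],[0,-0.004,0,0,0,0,1]]

```text
clock: 22.0
eef_pos: [535.0, 231.7, -1.9]
eef_rot: [-3.141, -0.0, 0.047]
wrist_force: [-0.1, 4.7, -0.7]
finger_gap: 0.4
finger_force: 2.3
```

Call:
servo_tool:
  motion:
    - [[0,-0.002,0,0,0,0,1],[0,-0.002,0,0,0,0,1]]

```text
clock: 22.2
eef_pos: [535.0, 231.7, -1.7]
eef_rot: [-3.139, -0.001, 0.047]
wrist_force: [-0.3, 11.2, -0.2]
finger_gap: 0.5
finger_force: 5.8
```

Call:
servo_tool:
  motion:
    - [[0,0.04,0,0,0,0,1],[0,0.1,0,0,0,0,1],[0,0.14,0.06,0,0,0,1],[0,0.14,0.18,0,0,0,1],[-0.08,0.14,0.18,0,0,0,1],[-0.2,0.14,0.18,0,0,0,1],[-0.25,0.14,0.18,0,0,0,1],[-0.25,0.14,0.18,0,0,0,1]]

```text
clock: 23.0
eef_pos: [406.9, 300.1, 88.3]
eef_rot: [3.141, 0.001, 0.049]
wrist_force: [-0.4, -0.2, -0.3]
finger_gap: 0.4
finger_force: 0.0
```

Run:
```python
from h import *
for n in('top','scene'):
    c=grab(n);P=pts(c);F=c['frame'].astype(int);z=P[...,2];x,y=P[...,0],P[...,1]
    m=(abs(z-63)<4)&(x>490)&(x<562)&(y>100)&(y<235)
    ys=np.arange(128,214,6);e=[np.nanmin(x[m&(abs(y-k)<5)]) for k in ys]
    p=np.polyfit(ys,e,1);print(n,'block -x edge slope',p[0].round(4),'x at 170',np.polyval(p,170).round(1))
    t=(abs(z-54)<3.5)&(x>535)&(x<600)&(y>225)&(y<400);ys=np.arange(235,390,8);e=[np.nanmax(x[t&(abs(y-k)<5)]) for k in ys]
    p=np.polyfit(ys,e,1);print('  bar back slope',p[0].round(4),'front x at170',(np.polyval(p,170)-26).round(1))
lying()
cv2.imwrite('pics/s5.png',cv2.resize(F[120:220,350:430,::-1].astype(np.uint8),None,fx=6,fy=6,interpolation=cv2.INTER_CUBIC))
```

```text
top block -x edge slope -0.0497 x at 170 513.8
  bar back slope -0.0471 front x at170 552.3Traceback (most recent call last):
  File "<stdin>", line 5, in <module>
    res = np.fmin.reduce(a, axis=axis, out=out, **kwargs)
ValueError: zero-size array to reduction operation fmin which has no identity
```

The block edge slope (-0.050) matches the bar (-0.047), and the 40 mm width fills the space to the bar face to within measurement error. The stop contact was rigid, and the gripper is clear of everything. I'm handing in.

```bash
python3 -c "
from cell import manip
print(manip.sign_off())"
```

```text
the job is handed in; nothing more can be done
None
```

I handed the job in at about 23 s: the red stop arm is down, and the block lies along the fence with its side flat against the bar and its end against the stop, moved only by pushing; no verdict came back, and I did not re-measure the try square, pencil or tape measure, which no move went near.

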